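Hardness check on a clamped stamping die

ROBOT

A 6-joint arm with a two-finger parallel gripper is mounted at the origin on the work surface. World frame = base frame: x ahead of the robot, y to its left, z up, the work surface at z = 0. Lengths are in m, angles in rad, forces in N, time in s.
With the tool pointing down it reaches from about 0.35 to 0.975 m from the base axis. Payload 4.9 kg.
Tool frame: the origin (TCP) lies midway between the tips of the shut fingers; the grasp point (between the pads) lies 19 mm behind it; z points along the fingers, y is the line along which they close (so a half turn about z gives the same grasp; the last joint's range is limited). The gripper opens to 85 mm and grips with 20 to 120 N. Pads are 22 mm wide; open, the fingers measure 114 mm over their backs; the gripper's body (76 mm by 85 mm) begins 54 mm behind the grasp point. The pads swing forward as they close: fully open they stand 13 mm farther back than shut.
Start: joints at [1.044, 0.053, 1.613, -0, 1.476, -0.119], TCP at [0.248, 0.574, 0.231] pointing down, gripper open.
Joint ranges: [-3.01, 3.01], [-1.01, 2.22], [0.06, 2.58], [-1.02, 4.17], [0.09, 2.62], [-3.14, 3.14]. Speed limits (rad/s): [2.57, 2.57, 3.14, 3.14, 3.14, 3.14].

INTERFACE

Orientations are given as [roll, pitch, yaw] about the fixed x, y, z axes, in that order (R = Rz(yaw) Ry(pitch) Rx(roll)).
In Python, from station import state, optics, order gives the robot as it stands.
- The arm moves only by the tool arm_command, never from a script. Its arguments are lists of equal length, an entry for each row: "xyz": the shift along the tool's x, y, z scaled (see below), a list of three; "dr": the turn, a rotation vector about the tool's x, y, z scaled (see below), a list of three; "claw": the opening, from -1 (shut) to 1 (fully open). In form: {"xyz": [[tx, ty, tz], ...], "dr": [[ax, ay, az], ...], "claw": [claw, ...]}. A call has 1 to 12 rows; each row shifts and turns the commanded pose from where the row before left it, along the tool's axes as they then stand; what a row does not reach is not made up. The controller multiplies each number of a shift by 0.04 m and each number of a turn by 0.08 rad. A row lasts 1/10 s, in which the tool goes at most 50 mm and 8.59 degrees, less where a joint would pass 70% of its speed; a pose out of reach is approached as far as the arm can. A call with a number of a shift or a turn outside -1 to 1 is refused whole. A call with a gripper value outside its range is refused whole. The fingers move at their own pace and stop on an object; "grip_force" is the grip in N (left out, the last holds). Time passes only in rows, so rows that do not move let the fingers close. It gives the time, the measured TCP pose, the force, the opening and the grip force at its end, in the units of the state.
- state(): the state, without advancing time (a new reading comes with each control period).
- optics.snapshot(name): name is "scene" or "side" or "wrist"; returns a dict with "image" (400x640x3 uint8, red, green, blue), "depth" (400x640 float32, m along the optical axis (not along the pixel's ray), 0 where there is no reading), "camera_matrix" (3x3 intrinsics, pixels), "extrinsics" (4x4, takes a point from world to camera coordinates). Camera axes: x right, y down, z forward; pixel columns grow to the right and rows downward; lengths in m; the calibration is good to about 2 mm. A picture is of the moment at which its call begins.
- order.job_done(): hands the job in; it is judged then, once.
The state is a dict: "time": time; "qpos": joint angles; "joint_vel": joint speeds; "joint_efforts": joint torques, N m; "ee_pos": TCP position; "tool_rot": TCP orientation; "contact_force": force on the tool from outside, world axes, zero at the start; "torque": the same for the moment, N m; "width": finger opening in m; "grip_force": force on a finger pad.
Only numpy, scipy, OpenCV 4.12 (cv2) and the standard library are available. Lean on these libraries where they do the work, as an engineer would, in place of code of your own. Each camera call takes 0.05 s, during which the arm holds its last target. There are 200 camera calls.

TASK

Draw the hardness probe up out of its wooden stand and check the stamping die on the tilted rest: bring the spring tip down between the two clamp bars, without bumping them, onto the spot inside the ring mark (not the square one), with the probe square to the sloping die face, and press gently until the tip is about halfway in. Leave the rest's setting and everything else where they are, and finish while still holding the probe steady there, tip pressed: do not let go or put it back.

Things in the scene. Friction and masses are not known exactly. Their poses are not given: they have to be found in the camera images.
- probe: hardness probe, loose, 0.1 to 0.25 kg, starts upright in the stand. Origin: centre of its nose's lower end; z runs up the probe, away from the tip. Steel nose: 16 mm diameter, z 0 to 50 mm. Black grip block: 26 x 26 mm, faces along its x and y, z 50 to 120. Cap: 24 mm diameter, z 120 to 130. Below the nose a 6 mm spring pin sticks out 16 mm. It hangs in the stand by the grip block's underside
- probe_tip (a point): the end of the probe's spring tip, on the probe's axis, 16 mm below the nose's end when free; it moves with the tip. Axes as the probe's
- tip (a joint): how far the spring tip is pushed into the nose: 0 free, 0.016 m fully in (then it is rigid); the spring needs about 1 N to start and 0.3 N more per mm, about 3.5 N at halfway (8 mm)
- stand: the probe's wooden stand, 80 x 80 x 85 mm block, fixed; origin at the centre of its underside, z up. A vertical hole of 20 mm diameter through its centre takes the probe's nose
- die: stamping die, 145 x 110 x 24 mm, fixed on the rest's tilting plate. Origin: centre of its underside; z is square to the face and points out of it, 0.1 to 0.32 rad off vertical, leaning to the rest's front. Face at z 24 mm. Between the clamp bars it bears two thin dark flush outlines: a ring of 22 mm outer diameter at x +30 mm (higher up the slope), y 0 and a square of 22 mm at x -30 mm, y 0
- rest: grey tilting rest, fixed; base 180 x 150 mm, origin at the centre of its underside, z up, front to -x (towards the robot). Its plate (160 x 150 x 12 mm, carrying the die) tilts on a stiff hinge that stays as set, 24 mm above the table at the front, 80 mm before the origin. At each side, 60 mm behind the origin, a cheek 85 mm high with a locking knob reaches to y 100 mm
- mark (a point): centre of the ring mark, on the die's face; axes as the die's (z out of the face)
- clamps: two steel clamp bars lying over the die, fixed; origin and axes as the die's. Each is 24 mm wide and 150 mm long along the die's x (up the slope), from the face (z 24 mm) up to z 40 mm, centred at y -34 and +34 mm: a 44 mm gap lies between them. Bolt heads of 16 mm diameter on the bars' ends, at x -66 and +66 mm, reach z 48 mm
- spray: bystander: spray can, 54 mm diameter, 150 mm high, upright; origin at the centre of its underside
- tape: bystander: roll of tape, 96 mm outer diameter, 22 mm high, lying flat; origin at the centre of its underside
- mount: bystander: plywood mounting board, 90 x 120 x 22 mm, lying flat; origin at the centre of its underside
- tray: bystander: open dark steel tray, 100 x 150 x 50 mm; origin at the centre of its underside

How it is judged:
On the way:
1. the probe is drawn up clear of its stand, in the gripper (z of probe_tip in the frame of stand above 0.088 m and contact force between probe and stand below 0.05 N and contact force between probe and the fingers above 1 N), for 0.2 s.
At the end, for the whole second after the job is handed in: The gripper holds the probe still, tip on the die within 9 mm of the ring's centre, square to the face within 0.12 rad, tip pushed 4 to 12 mm in (1.2 to 7 N), touching neither stand nor bars; bystanders within 20 mm of their starts; all through the last second (distance between probe_tip and mark below 0.009 m and angle between the z axis of probe and the z axis of die, either way round below 0.12 rad and angle between probe's own z axis and vertical below 0.6 rad and value of joint tip between 0.004 and 0.012 m and contact force between probe and die between 1.2 and 7 N and contact force between probe and the fingers above 1 N and contact force between probe and clamps below 0.3 N and contact force between probe and stand below 0.05 N and linear speed of probe below 0.01 m/s and distance of each of spray, tape, mount, tray from where it was at the start of the episode below 0.02 m); the arm keeps its last pose, push and grip.
It fails at once if the die is pressed hard (over 15 N) (contact force between probe and die above 15 N).
It fails at once if the clamp bars are bumped (over 3 N) by the probe or the arm (contact force between any of probe, the arm, the fingers and clamps above 3 N).
It fails at once if the rest's setting is shifted (the mark moves over 6 mm) (distance of mark from where it was at the start of the episode above 0.006 m).
It fails at once if a bystander is disturbed (moved over 20 mm) (distance of any of spray, tape, mount, tray from where it was at the start of the episode above 0.02 m).
It also fails if it takes over 40 s, if anything falls off the work surface, if the arm or the gripper's body presses on something with over 40 N, if the wrist force passes 120 N, or if a joint passes its speed limit or range.

## Working session

There is one attempt and no reset: what is moved stays moved. The work goes in short steps, Python scripts to look and compute and a tool call to move; the robot and the scene stay as the last step left them, time stands still between calls to the robot, and variables do not carry over. Pictures are saved under pics/ and viewed, at most 10 in all, crops included, and the job is handed in when it is done.

Besides the shell and the picture viewer there is one more tool, called after "Emit:" as name(argument=value, ...) on one line, values as JSON. arm_command: Moves the arm, as the interface text tells. Its arguments: {"type":"object","properties":{"xyz":{"type":"array","items":{"type":"array","items":{"type":"number","minimum":-1,"maximum":1}}},"dr":{"type":"array","items":{"type":"array","items":{"type":"number","minimum":-1,"maximum":1}}},"claw":{"type":"array","items":{"type":"number"}},"grip_force":{"type":"number"}},"required":["xyz","dr","claw"]}

```bash
mkdir -p pics; ls
cat > h.py <<'E'
import numpy as np, cv2, pickle
from station import state, optics, order
def snap(n,f):
    s=optics.snapshot(n); cv2.imwrite(f'pics/{f}.png',s['image'][:,:,::-1]); pickle.dump(s,open(f'{f}.pkl','wb')); return s
def load(f): return pickle.load(open(f+'.pkl','rb'))
def world(s):
    d=s['depth']; K=s['camera_matrix']; E=np.array(s['extrinsics']); v,u=np.mgrid[:d.shape[0],:d.shape[1]]
    P=np.stack([(u-K[0,2])/K[0,0]*d,(v-K[1,2])/K[1,1]*d,d],-1)
    W=(P-E[:3,3])@E[:3,:3]; W[d<=0]=np.nan; return W
E
python3 - <<'E'
from h import *
print(state())
for n in ['scene','side','wrist']:
    s=snap(n,n+'0'); E=s['extrinsics']; print(n,np.round(-E[:3,:3].T@E[:3,3],3),np.round(E[2,:3],2),s['camera_matrix'][0,0],(s['depth']>0).mean())
E
```

```text
pics
{'time': 0.0, 'qpos': array([ 1.04400743e+00,  5.33597033e-02,  1.61427172e+00,  1.41153368e-05,
        1.47595132e+00, -1.18964925e-01]), 'joint_vel': array([ 7.00164995e-05, -4.99530598e-04, -1.67371117e-04, -5.62082663e-04,
        1.57500441e-04, -4.98461408e-04]), 'joint_efforts': array([ 2.28358172e-04, -3.93656516e+01, -3.70183754e+01,  9.37810341e-06,
        6.58231991e-03,  1.43497907e-06]), 'ee_pos': array([0.24755525, 0.57322978, 0.23007453]), 'tool_rot': array([-3.13961830e+00, -2.50142239e-04,  2.73376708e+00]), 'contact_force': array([ 0.4597524 , -0.20256868,  0.09194023]), 'torque': array([ 0.003103  , -0.01978195,  0.04040733]), 'grip_force': 0.0, 'width': 0.08533147758847762}
scene [0.827 0.362 0.788] [-0.31 -0.43 -0.85] 398.7650830891324 0.9960546875
side [0.423 0.742 0.517] [ 0.19 -0.85 -0.49] 461.4897732790222 0.99611328125
wrist [0.17  0.606 0.373] [ 0.29 -0.13 -0.95] 358.76963092902986 0.9959765625
```

View pics/scene0.png

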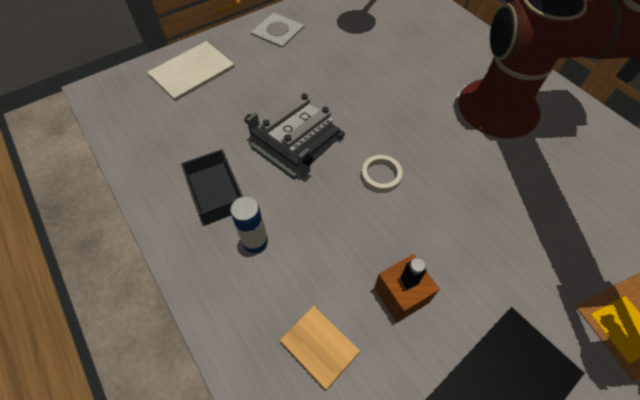

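View pics/side0.png

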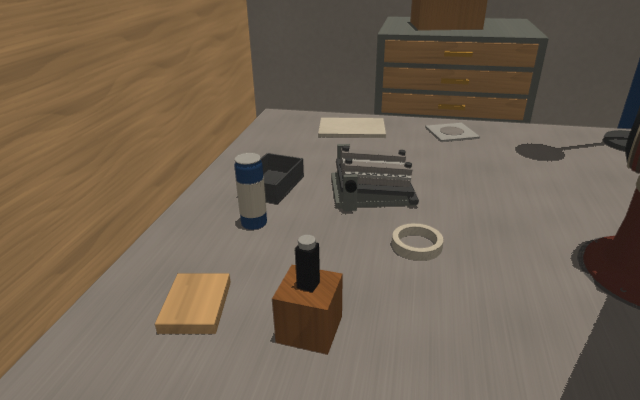

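Scene view: probe cap at (417,265) in the stand at (407,287). The rest is at (298,135), with the ring mark near (288,128) and the square near (305,117). Spray can is at (248,225), tape at (382,172), tray at (212,187) and mount at (320,347).

Run:
```python
from h import *
s=load('scene0'); W=world(s); im=s['image'].astype(int); g=im.sum(2)/3
def reg(u0,u1,v0,v1,f):
    m=np.zeros(g.shape,bool); m[v0:v1,u0:u1]=1; return m&f(W)
# table check
print('table',np.round(np.median(W[200:220,300:330].reshape(-1,3),0),4))
# cap & stand
m=reg(385,440,245,325,lambda W:(W[...,2]>.155)); p=W[m]; print('cap',m.sum(),p.mean(0),np.percentile(p[:,2],[50,98]))
m=reg(365,450,245,325,lambda W:(abs(W[...,2]-.085)<.004)); p=W[m].astype(np.float32); 
r=cv2.minAreaRect(p[:,:2]*1000); print('stand top',m.sum(),r,np.median(p[:,2]))
s2=load('side0');W2=world(s2)
m=np.zeros(g.shape,bool); m[270:345,265:350]=1; m&=abs(W2[...,2]-.085)<.004; p=W2[m].astype(np.float32); print('stand side',cv2.minAreaRect(p[:,:2]*1000))
m=np.zeros(g.shape,bool); m[230:300,285:330]=1; m&=W2[...,2]>.1; p=W2[m]; print('side probe',p.mean(0),p[:,2].max())
q=p[p[:,2]<.15]; print(cv2.minAreaRect(q[:,:2].astype(np.float32)*1000))
q=p[p[:,2]>.1605]; print('cap side',q.mean(0),len(q))
a=s['image'][85:185,235:355,::-1]; cv2.imwrite('pics/rest.png',cv2.resize(a,None,fx=6,fy=6,interpolation=cv2.INTER_CUBIC))
for n,S,b in [('spray',W,(225,270,195,255)),('tape',W,(358,406,150,195)),('tray',W,(180,245,148,225))]:
    q=S[b[2]:b[3],b[0]:b[1]].reshape(-1,3); q=q[q[:,2]>.012]; print(n,q.min(0).round(3),q.max(0).round(3))
```

```text
table [nan nan nan]
cap 199 [0.55449504 0.24629922 0.16325107] [0.16460773 0.16736052]
stand top 1376 ((552.6712646484375, 245.57373046875), (80.70721435546875, 81.13983917236328), 85.3805160522461) 0.08507173
stand side ((553.6101684570312, 247.05477905273438), (82.38076782226562, 80.5704345703125), 85.0217056274414)
side probe [0.55178214 0.25507975 0.13687076] 0.16675537275721508
((548.8295288085938, 254.10888671875), (35.922611236572266, 20.103515625), 33.89747619628906)
cap side [0.55313574 0.24930248 0.16439143] 181
spray [ 0.709 -0.128  0.012] [0.762 0.005 0.153]
tape [ 0.353 -0.051  0.012] [0.45  0.044 0.026]
tray [ 0.686 -0.269  0.012] [ 0.807 -0.001  0.152]
```

View pics/rest.png

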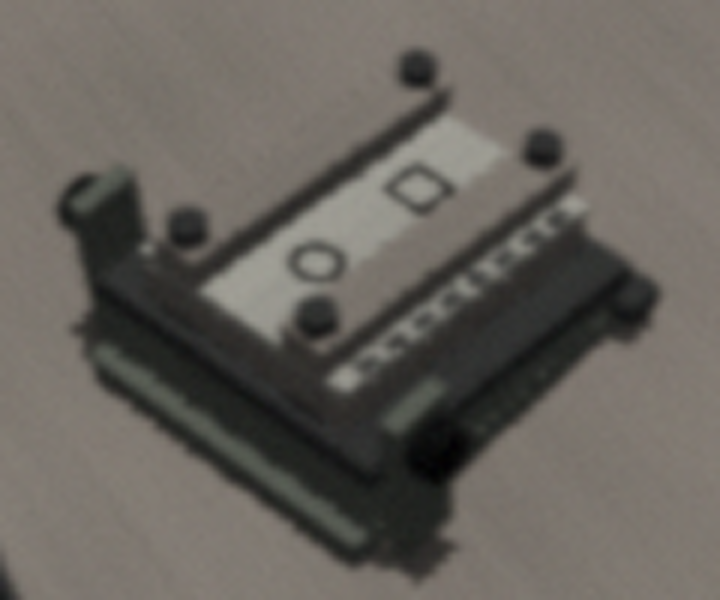

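The crop shows the ring at scene pixel (287.7,128.7) and the square at (304.8,116.7). The bars run up-slope from upper right to lower left.

Run:
```python
from h import *
s=load('scene0'); W=world(s); im=s['image'].astype(int); g=im.sum(2)/3
# dark outlines -> bright strip polygon between bars (crop px /6)
poly=(np.array([[215,290],[450,125],[490,150],[265,325]])/6+[235,85])
m=np.zeros(g.shape,np.uint8); cv2.fillPoly(m,[np.round(poly).astype(np.int32)],1)
m=cv2.erode(m,np.ones((2,2),np.uint8)).astype(bool)&(g>90)
p=W[m]; p=p[~np.isnan(p[:,0])]; 
for _ in range(3):
    c=p.mean(0); n=np.linalg.svd(p-c)[2][2]; n*=np.sign(n[2]); r=(p-c)@n; p=p[abs(r)<max(2*r.std(),.001)]
print('plane',len(p),c.round(4),n.round(4),'tilt',np.arccos(n[2]).round(3),'az',np.arctan2(n[1],n[0]).round(3),'rms',r.std())
K=s['camera_matrix'];E=s['extrinsics'];o=-E[:3,:3].T@E[:3,3]
def ray(u,v):
    d=E[:3,:3].T@np.array([(u-K[0,2])/K[0,0],(v-K[1,2])/K[1,1],1]); return o+d*((c-o)@n)/(d@n)
a=ray(287.7,128.7);b=ray(304.8,116.7); print('ring',a.round(4),'sq',b.round(4),'dist',np.linalg.norm(a-b), 'az',np.arctan2(*(a-b)[1::-1]), 'slope',np.arctan2((a-b)[2],np.hypot(*(a-b)[:2])))
S=load('side0')
for t in (load('wrist0'),S):
    for q in (a,[.553,.2463,.165]):
        P=t['extrinsics'][:3,:3]@q+t['extrinsics'][:3,3]; print((t['camera_matrix']@P/P[2])[:2])
# block upper area in scene: black pixels colours in side view faces
W2=world(S); m=np.zeros(g.shape,bool); m[230:300,285:330]=1; m&=(W2[...,2]>.095)&(W2[...,2]<.145)
q=W2[m]
for lo in np.arange(.095,.145,.02):
    z=q[(q[:,2]>lo)&(q[:,2]<lo+.02)]; print(lo,len(z),z.min(0).round(4),z.max(0).round(4))
t=q[:,:2]; h=np.histogram2d(t[:,0],t[:,1],bins=[np.arange(.535,.575,.004),np.arange(.23,.27,.004)])[0].astype(int); print(h)
```

```text
plane 323 [ 0.5123 -0.2099  0.0693] [-0.0971 -0.0586  0.9936] tilt 0.114 az -2.598 rms 0.0010150624836937835
ring [ 0.5353 -0.201   0.072 ] sq [ 0.4781 -0.215   0.0656] dist 0.05922008235475515 az 0.2395160602424748 slope 0.10846411447435517
[-111.23324814  573.13074192]
[139.36582429 598.82188718]
[362.34313052 163.30492325]
[306.94676259 238.95189867]
0.095 274 [0.5386 0.2357 0.0951] [0.5684 0.2632 0.115 ]
0.115 275 [0.5393 0.2404 0.1152] [0.5687 0.2625 0.135 ]
0.135 142 [0.5393 0.2395 0.1351] [0.5682 0.2631 0.145 ]
[[ 0  0  6  0  0  0  0  0  0  0]
 [ 0  3 19 35 40 32 31  2  0  0]
 [ 0  0  0  0  0  0 14 79 16  0]
 [ 0  0  0  0  0  0  0 69  6  0]
 [ 0  0  0  0  0  0  1 77  1  0]
 [ 0  0  0  0  0  0  6 75  0  0]
 [ 0  0  0  0  0  0 21 51  0  0]
 [ 0  0  0  0  0  0 62 15  0  0]
 [ 0  0  0  0  0  0 27  3  0  0]]
```

```bash
cat >> h.py <<'E'
from scipy.spatial.transform import Rotation as R, Slerp
def plan(p1,R1,n,p0=None,R0=None):
    st=state(); p0=st['ee_pos'] if p0 is None else p0; R0=R.from_euler('xyz',st['tool_rot']) if R0 is None else R0
    dv=(R0.inv()*R1).as_rotvec(); k=np.round(dv/n/.08,2); p=np.array(p0); X=[]; 
    for i in range(n):
        t=np.array(p0)+(np.array(p1)-p0)*(i+1)/n
        a=np.round(R0.inv().apply(t-p)/.04,2); p=p+R0.apply(a*.04); X.append(a.tolist()); R0=R0*R.from_rotvec(k*.08)
    print('xyz',X,'\ndr',k.tolist(),'x',n,'end',p.round(4),R0.as_euler('xyz').round(3))
E
python3 - <<'E'
from h import *
plan([.553,.2463,.24],R.from_euler('xyz',[np.pi,0,1.488]),24)
E
```

```text
xyz [[-0.43, -0.19, -0.01], [-0.43, -0.16, -0.01], [-0.45, -0.14, -0.01], [-0.45, -0.12, -0.01], [-0.45, -0.09, -0.01], [-0.47, -0.07, -0.01], [-0.46, -0.05, -0.01], [-0.47, -0.02, -0.01], [-0.46, -0.0, -0.01], [-0.47, 0.02, -0.01], [-0.46, 0.05, -0.01], [-0.46, 0.08, -0.01], [-0.46, 0.1, -0.01], [-0.45, 0.12, -0.01], [-0.44, 0.14, -0.01], [-0.43, 0.17, -0.01], [-0.43, 0.19, -0.01], [-0.41, 0.21, -0.01], [-0.41, 0.24, -0.01], [-0.39, 0.25, -0.01], [-0.38, 0.27, -0.01], [-0.36, 0.3, -0.01], [-0.34, 0.31, -0.01], [-0.33, 0.33, -0.01]] 
dr [-0.0, 0.0, 0.65] x 24 end [0.5531 0.2465 0.2402] [-3.141e+00  1.000e-03  1.486e+00]
```

Emit:
arm_command(xyz=[[-0.43,-0.19,-0.01],[-0.43,-0.16,-0.01],[-0.45,-0.14,-0.01],[-0.45,-0.12,-0.01],[-0.45,-0.09,-0.01],[-0.47,-0.07,-0.01],[-0.46,-0.05,-0.01],[-0.47,-0.02,-0.01],[-0.46,0,-0.01],[-0.47,0.02,-0.01],[-0.46,0.05,-0.01],[-0.46,0.08,-0.01]], dr=[[0,0,0.65],[0,0,0.65],[0,0,0.65],[0,0,0.65],[0,0,0.65],[0,0,0.65],[0,0,0.65],[0,0,0.65],[0,0,0.65],[0,0,0.65],[0,0,0.65],[0,0,0.65]], claw=[1,1,1,1,1,1,1,1,1,1,1,1])

```text
time: 1.35
ee_pos: [0.4017, 0.4083, 0.2361]
tool_rot: [3.142, 0.0, 2.104]
contact_force: [0.6, 1.4, -0.4]
width: 0.0854
grip_force: 0.0
```

Emit:
arm_command(xyz=[[-0.46,0.1,-0.01],[-0.45,0.12,-0.01],[-0.44,0.14,-0.01],[-0.43,0.17,-0.01],[-0.43,0.19,-0.01],[-0.41,0.21,-0.01],[-0.41,0.24,-0.01],[-0.39,0.25,-0.01],[-0.38,0.27,-0.01],[-0.36,0.3,-0.01],[-0.34,0.31,-0.01],[-0.33,0.33,-0.01]], dr=[[0,0,0.65],[0,0,0.65],[0,0,0.65],[0,0,0.65],[0,0,0.65],[0,0,0.65],[0,0,0.65],[0,0,0.65],[0,0,0.65],[0,0,0.65],[0,0,0.65],[0,0,0.65]], claw=[1,1,1,1,1,1,1,1,1,1,1,1])

```text
time: 2.55
ee_pos: [0.5543, 0.2454, 0.241]
tool_rot: [3.141, 0.0, 1.481]
contact_force: [0.1, -0.4, 0.1]
width: 0.0853
grip_force: 0.0
```

Run:
```python
from h import *
snap('wrist','w1'); st=state(); print(st['ee_pos'],st['tool_rot'],st['qpos'],st['time'])
s=load('w1');W=world(s)
m=abs(W[...,2]-.085)<.003; p=W[m]; p=p[np.hypot(p[:,0]-.553,p[:,1]-.246)<.07]; print('stand',cv2.minAreaRect(p[:,:2].astype(np.float32)*1000))
m=abs(W[...,2]-.155)<.003; p=W[m]; p=p[np.hypot(p[:,0]-.553,p[:,1]-.246)<.03]; print('block top',len(p),cv2.minAreaRect(p[:,:2].astype(np.float32)*1000))
m=abs(W[...,2]-.165)<.003; p=W[m]; p=p[np.hypot(p[:,0]-.553,p[:,1]-.246)<.03]; print('cap',len(p),cv2.minEnclosingCircle(p[:,:2].astype(np.float32)*1000),np.median(p[:,2]))
m=(abs(W[...,2]-.125)<.025); p=W[m]; p=p[np.hypot(p[:,0]-.553,p[:,1]-.246)<.03]; print('faces',len(p),cv2.minAreaRect(p[:,:2].astype(np.float32)*1000)); 
k=p[p[:,1]>.25]; print(np.polyfit(k[:,0],k[:,1],1),k.min(0),k.max(0))
```

```text
[0.55592947 0.24350266 0.24097524] [3.13994094e+00 1.53721037e-03 1.47768278e+00] [ 0.29122356  0.00426206  1.64618064 -0.00205103  1.49019527  0.3845    ] 2.6
stand ((552.6802978515625, 244.76087951660156), (80.51374053955078, 80.15147399902344), 85.11566925048828)
block top 405 ((552.6948852539062, 245.30712890625), (25.627653121948242, 25.92437744140625), 77.58563232421875)
cap 988 ((552.5792846679688, 244.8528289794922), 12.140543937683105) 0.16554191524075618
faces 593 ((555.2296752929688, 256.9311828613281), (2.4322478771209717, 25.850040435791016), 78.08354187011719)
[-0.2122916   0.37535562] [0.54234466 0.25307248 0.1000437 ] [0.56763419 0.26017074 0.14999735]
```

View pics/w1.png

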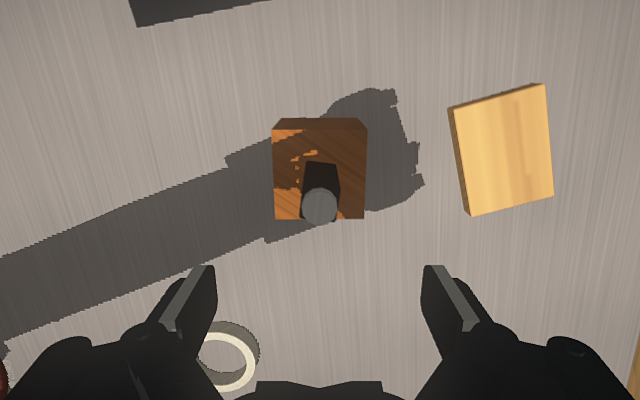

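The wrist view shows the probe cap at (318,205), turned relative to the stand, and the open fingers straddling it to the near side. The block top measures 25.6 x 25.9 mm, yaw about -0.215, centred at (0.5527, 0.245).

Emit:
arm_command(xyz=[[0,0,0],[0,0,0],[0,0,0]], dr=[[0,0,0.5],[0,0,0.5],[0,0,0.5]], claw=[1,1,1])

```text
time: 2.9
ee_pos: [0.5537, 0.2464, 0.2408]
tool_rot: [-3.141, 0.0, 1.363]
contact_force: [0.5, -0.3, -0.3]
width: 0.0855
grip_force: 0.0
```

Emit:
arm_command(xyz=[[0,0,0],[0,0,0],[0,0,0]], dr=[[0,0,0],[0,0,0],[0,0,0]], claw=[1,1,1])

```text
time: 3.2
ee_pos: [0.5534, 0.2468, 0.2409]
tool_rot: [-3.142, 0.0, 1.366]
contact_force: [0.9, 0.2, 0.5]
width: 0.0852
grip_force: 0.0
```

Run:
```python
from h import *
st=state(); print(st['ee_pos'],st['tool_rot'])
R1=R.from_euler('xyz',[np.pi,0,1.356])
plan([.5527,.2450,.22],R1,2)
plan([.5527,.2450,.106],R1,10,[.5527,.2450,.22],R1)
```

```text
[0.55338318 0.24681497 0.24089267] [-3.14156580e+00  2.04490979e-05  1.36604107e+00]
xyz [[-0.02, -0.0, 0.26], [-0.03, -0.01, 0.26]] 
dr [-0.0, 0.0, 0.06] x 2 end [0.5526 0.2449 0.2201] [-3.142  0.     1.356]
xyz [[0.0, -0.0, 0.28], [0.0, -0.0, 0.29], [0.0, -0.0, 0.28], [0.0, -0.0, 0.29], [0.0, -0.0, 0.29], [0.0, -0.0, 0.28], [0.0, -0.0, 0.29], [0.0, -0.0, 0.28], [0.0, -0.0, 0.29], [0.0, -0.0, 0.28]] 
dr [0.0, 0.0, 0.0] x 10 end [0.5527 0.245  0.106 ] [3.142 0.    1.356]
```

Emit:
arm_command(xyz=[[-0.02,0,0.26],[-0.03,-0.01,0.26],[0,0,0.28],[0,0,0.29],[0,0,0.28],[0,0,0.29],[0,0,0.29],[0,0,0.28],[0,0,0.29],[0,0,0.28],[0,0,0.29],[0,0,0.28]], dr=[[0,0,0.06],[0,0,0.06],[0,0,0],[0,0,0],[0,0,0],[0,0,0],[0,0,0],[0,0,0],[0,0,0],[0,0,0],[0,0,0],[0,0,0]], claw=[1,1,1,1,1,1,1,1,1,1,1,1])

```text
time: 4.4
ee_pos: [0.5525, 0.245, 0.1051]
tool_rot: [-3.142, 0.0, 1.356]
contact_force: [0.6, -0.2, -0.1]
width: 0.0852
grip_force: 0.0
```

Emit:
arm_command(xyz=[[0,0,0],[0,0,0],[0,0,0],[0,0,0],[0,0,0],[0,0,0],[0,0,0],[0,0,0]], dr=[[0,0,0],[0,0,0],[0,0,0],[0,0,0],[0,0,0],[0,0,0],[0,0,0],[0,0,0]], claw=[1,1,-1,-1,-1,-1,-1,-1], grip_force=50)

```text
time: 5.2
ee_pos: [0.5529, 0.2451, 0.1067]
tool_rot: [3.141, -0.0, 1.356]
contact_force: [1.0, -0.3, 2.6]
width: 0.0254
grip_force: 51.6
```

Emit:
arm_command(xyz=[[0,0,-0.15],[0,0,-0.3],[0,0,-0.3],[0,0,-0.3],[0,0,-0.3],[0,0,-0.3],[0,0,-0.3],[0,0,-0.3],[0,0,-0.3],[0,0,-0.3],[0,0,-0.15],[0,0,0]], dr=[[0,0,0],[0,0,0],[0,0,0],[0,0,0],[0,0,0],[0,0,0],[0,0,0],[0,0,0],[0,0,0],[0,0,0],[0,0,0],[0,0,0]], claw=[-1,-1,-1,-1,-1,-1,-1,-1,-1,-1,-1,-1])

```text
time: 6.4
ee_pos: [0.5531, 0.2452, 0.2277]
tool_rot: [3.14, -0.001, 1.356]
contact_force: [-0.6, -0.2, -2.4]
width: 0.0254
grip_force: 51.5
```

Emit:
arm_command(xyz=[[0,0,0],[0,0,0],[0,0,0]], dr=[[0,0,0],[0,0,0],[0,0,0]], claw=[-1,-1,-1])

```text
time: 6.7
ee_pos: [0.5521, 0.2449, 0.2252]
tool_rot: [-3.14, 0.001, 1.356]
contact_force: [0.1, -0.0, -2.1]
width: 0.0253
grip_force: 51.5
```

Run:
```python
from h import *
snap('side','s2'); st=state(); print(st)
s=load('s2'); W=world(s); g=s['image']
E=s['extrinsics'];K=s['camera_matrix']
def pr(q):
    P=E[:3,:3]@q+E[:3,3]; return (K@P/P[2])[:2].round(1)
t=st['ee_pos']
for dz in (-.087,-.071,-.021,.049,.059): print(dz,pr(t+[0,0,dz]))
u,v=pr(t+[0,0,-.03]).astype(int); cv2.imwrite('pics/s2c.png',cv2.resize(g[v-70:v+90,u-90:u+90,::-1],None,fx=3.5,fy=3.5)); print(u,v)
```

```text
{'time': 6.75, 'qpos': array([2.94304333e-01, 8.16339220e-03, 1.66852034e+00, 1.92093520e-05,
       1.46627509e+00, 5.08876653e-01]), 'joint_vel': array([ 0.00130854, -0.00136293, -0.00346922, -0.00123653, -0.0022377 ,
       -0.00072996]), 'joint_efforts': array([ 2.13897045e-03, -3.85086501e+01, -3.81189430e+01,  3.32879017e-04,
        4.98423105e-03,  2.31630395e-05]), 'ee_pos': array([0.55216884, 0.24490515, 0.22526194]), 'tool_rot': array([-3.14039028e+00,  6.48911602e-04,  1.35622238e+00]), 'contact_force': array([-0.04815078, -0.0880239 , -1.63844305]), 'torque': array([-0.00667594,  0.02404812, -0.02311921]), 'grip_force': 51.472764015197754, 'width': 0.02530261820746242}
-0.087 [308.3 254.6]
-0.071 [308. 245.]
-0.021 [307.  213.5]
0.049 [305.4 164.7]
0.059 [305.2 157.3]
307 219
```

View pics/s2c.png

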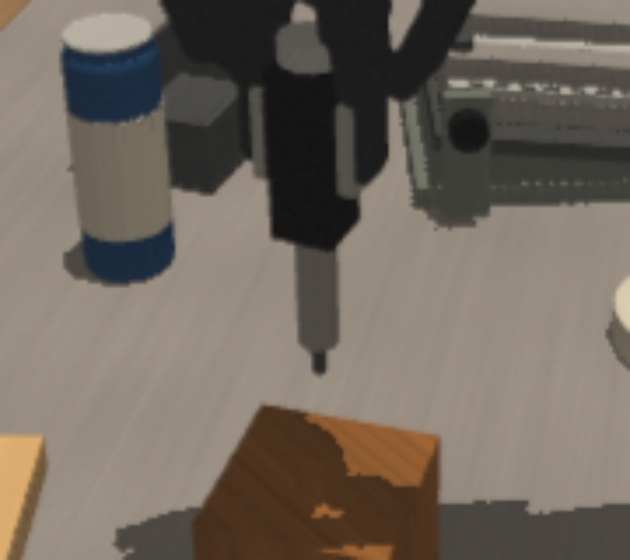

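The crop shows the probe hanging straight in the pads. Its tip is at side pixel (308,255), against a predicted (308.3,254.6), so the tip sits about 87.5 mm below the TCP along the tool axis.

```bash
cat >> h.py <<'E'
def toolrot(n,az):
    z=-np.array(n)/np.linalg.norm(n); y=np.array([np.cos(az),np.sin(az),0]); y-=z*(y@z); y/=np.linalg.norm(y)
    return R.from_matrix(np.stack([np.cross(y,z),y,z],1))
L=.0875
E
python3 - <<'E'
from h import *
t,a=.11,.24; n=np.array([-np.sin(t)*np.cos(a),-np.sin(t)*np.sin(a),np.cos(t)])
R1=toolrot(n,a); p=np.array([.535,-.201,.072])+n*(.075+L); print(p,R1.as_euler('xyz'))
plan(p,R1,24)
E
```

```text
[ 0.51767233 -0.20524037  0.23351787] [3.03159265 0.         1.81079633]
xyz [[-0.47, 0.06, -0.01], [-0.46, 0.06, -0.01], [-0.47, 0.05, -0.01], [-0.47, 0.04, -0.0], [-0.47, 0.02, -0.01], [-0.47, 0.02, -0.01], [-0.47, 0.02, -0.01], [-0.47, -0.0, -0.01], [-0.47, -0.01, -0.01], [-0.47, -0.02, -0.01], [-0.47, -0.02, -0.01], [-0.47, -0.03, -0.02], [-0.47, -0.05, -0.01], [-0.46, -0.05, -0.01], [-0.47, -0.06, -0.01], [-0.46, -0.07, -0.02], [-0.47, -0.08, -0.01], [-0.46, -0.08, -0.02], [-0.46, -0.1, -0.02], [-0.46, -0.1, -0.01], [-0.45, -0.12, -0.02], [-0.46, -0.12, -0.02], [-0.45, -0.13, -0.02], [-0.45, -0.14, -0.02]] 
dr [-0.06, 0.01, -0.24] x 24 end [ 0.5177 -0.2053  0.2335] [3.027 0.008 1.817]
```

Emit:
arm_command(xyz=[[-0.47,0.06,-0.01],[-0.46,0.06,-0.01],[-0.47,0.05,-0.01],[-0.47,0.04,0],[-0.47,0.02,-0.01],[-0.47,0.02,-0.01],[-0.47,0.02,-0.01],[-0.47,0,-0.01],[-0.47,-0.01,-0.01],[-0.47,-0.02,-0.01],[-0.47,-0.02,-0.01],[-0.47,-0.03,-0.02]], dr=[[-0.06,0.01,-0.24],[-0.06,0.01,-0.24],[-0.06,0.01,-0.24],[-0.06,0.01,-0.24],[-0.06,0.01,-0.24],[-0.06,0.01,-0.24],[-0.06,0.01,-0.24],[-0.06,0.01,-0.24],[-0.06,0.01,-0.24],[-0.06,0.01,-0.24],[-0.06,0.01,-0.24],[-0.06,0.01,-0.24]], claw=[-1,-1,-1,-1,-1,-1,-1,-1,-1,-1,-1,-1])

```text
time: 7.95
ee_pos: [0.5351, 0.0191, 0.2299]
tool_rot: [3.084, -0.003, 1.588]
contact_force: [-0.1, -0.3, -1.6]
width: 0.0256
grip_force: 51.4
```

Emit:
arm_command(xyz=[[-0.47,-0.05,-0.01],[-0.46,-0.05,-0.01],[-0.47,-0.06,-0.01],[-0.46,-0.07,-0.02],[-0.47,-0.08,-0.01],[-0.46,-0.08,-0.02],[-0.46,-0.1,-0.02],[-0.46,-0.1,-0.01],[-0.45,-0.12,-0.02],[-0.46,-0.12,-0.02],[-0.45,-0.13,-0.02],[-0.45,-0.14,-0.02]], dr=[[-0.06,0.01,-0.24],[-0.06,0.01,-0.24],[-0.06,0.01,-0.24],[-0.06,0.01,-0.24],[-0.06,0.01,-0.24],[-0.06,0.01,-0.24],[-0.06,0.01,-0.24],[-0.06,0.01,-0.24],[-0.06,0.01,-0.24],[-0.06,0.01,-0.24],[-0.06,0.01,-0.24],[-0.06,0.01,-0.24]], claw=[-1,-1,-1,-1,-1,-1,-1,-1,-1,-1,-1,-1])

```text
time: 9.15
ee_pos: [0.5177, -0.2059, 0.2338]
tool_rot: [3.026, 0.007, 1.818]
contact_force: [-0.3, 0.5, -1.3]
width: 0.0254
grip_force: 51.4
```

Emit:
arm_command(xyz=[[0,0,0],[0,0,0],[0,0,0],[0,0,0],[0,0,0]], dr=[[0,0,0],[0,0,0],[0,0,0],[0,0,0],[0,0,0]], claw=[-1,-1,-1,-1,-1])

```text
time: 9.65
ee_pos: [0.5181, -0.2045, 0.2341]
tool_rot: [3.026, 0.007, 1.818]
contact_force: [0.5, 0.1, -1.8]
width: 0.025
grip_force: 51.5
```

Run:
```python
from h import *
snap('wrist','w3'); snap('side','s3'); st=state(); print(st['ee_pos'],st['tool_rot'],st['contact_force'],st['time'])
```

```text
[ 0.51809879 -0.20473211  0.2341327 ] [3.02604726 0.00757708 1.81778565] [-0.10591243  0.51469951 -1.86927653] 9.75
```

View pics/w3.png

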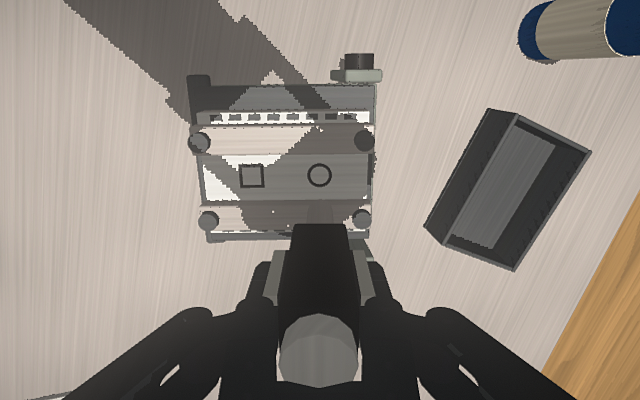

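The wrist view shows the ring centred near (319,175) and the square near (251,176), both in the gap between the bars (rows 156–200). The probe's block is below at (318,260).

```bash
cat >> h.py <<'E'
def die(s,box,ring,sq):
    W=world(s); p=W[box[2]:box[3],box[0]:box[1]].reshape(-1,3); p=p[~np.isnan(p[:,0])]
    for _ in range(5):
        c=p.mean(0); n=np.linalg.svd(p-c,full_matrices=False)[2][2]; n*=np.sign(n[2]); r=(p-c)@n; p=p[abs(r)<max(2*r.std(),.001)]
    K=s['camera_matrix'];E=s['extrinsics'];o=-E[:3,:3].T@E[:3,3]
    def ray(u,v):
        d=E[:3,:3].T@np.array([(u-K[0,2])/K[0,0],(v-K[1,2])/K[1,1],1]); return o+d*((c-o)@n)/(d@n)
    a,b=ray(*ring),ray(*sq); d=a-b
    print(len(p),'rms',r.std().round(4),'n',n.round(4),'tilt',np.arccos(n[2]).round(3),'az',np.arctan2(-n[1],-n[0]).round(3),'ring',a.round(4),'sq',b.round(4),'dist',np.linalg.norm(d).round(4),'az',np.arctan2(d[1],d[0]).round(3),'slope',np.arcsin(d[2]/np.linalg.norm(d)).round(3))
    return a,n,c
E
python3 - <<'E'
from h import *
s=load('w3'); g=cv2.cvtColor(s['image'],cv2.COLOR_RGB2GRAY)
b=(g<70).astype(np.uint8)[160:192,235:340]
N,l,st,ce=cv2.connectedComponentsWithStats(b,connectivity=8)
C=[]
for i in range(1,N):
    if st[i][4]>15:
        x,y,w,h,a=st[i]; C.append((x+235+(w-1)/2,y+160+(h-1)/2)); print(C[-1],w,h,a)
C.sort(); a,n,c=die(s,(212,362,162,194),C[-1],C[0])
W=world(s)
for nm,bx in [('bar far',(235,345,130,150)),('bar near',(225,285,210,225))]:
    p=W[bx[2]:bx[3],bx[0]:bx[1]].reshape(-1,3); r=(p-c)@n; print(nm,np.round(np.nanpercentile(r,[10,50,90]),4))
E
```

```text
(np.float64(319.0), np.float64(174.5)) 25 24 174
(np.float64(251.5), np.float64(175.5)) 24 24 134
4111 rms 0.0005 n [-0.1039 -0.0318  0.9941] tilt 0.109 az 0.297 ring [ 0.536  -0.2028  0.0724] sq [ 0.4788 -0.2181  0.066 ] dist 0.0596 az 0.261 slope 0.109
bar far [0.0149 0.0158 0.0167]
bar near [0.0153 0.0161 0.0169]
```

```bash
cat >> h.py <<'E'
t,az=.109,.27; N=np.array([-np.sin(t)*np.cos(az),-np.sin(t)*np.sin(az),np.cos(t)]); M=np.array([.5358,-.2023,.0723]); RT=toolrot(N,az)
def rep():
    st=state(); r=R.from_euler('xyz',st['tool_rot']); z=r.apply([0,0,1]); d=st['ee_pos']+L*z-M
    print('tip off: normal',(d@N).round(4),'lateral xy tool',r.inv().apply(d-N*(d@N))[:2].round(4),'ang',np.arccos(-z@N).round(4),'Fn',(st['contact_force']@N).round(2),st['contact_force'].round(2),st['time'])
E
python3 - <<'E'
from h import *
rep(); plan(M+N*(.012+L),RT,12)
E
```

```text
tip off: normal 0.0753 lateral xy tool [0.0015 0.0005] ang 0.012 Fn -1.86 [-0.11  0.51 -1.87] 9.75
xyz [[-0.0, -0.0, 0.13], [-0.01, -0.0, 0.13], [-0.0, -0.0, 0.14], [-0.01, -0.0, 0.13], [0.0, -0.0, 0.13], [-0.0, -0.0, 0.13], [-0.01, -0.0, 0.13], [-0.0, -0.0, 0.14], [-0.01, -0.0, 0.13], [-0.0, -0.0, 0.13], [-0.01, -0.0, 0.13], [-0.0, -0.0, 0.13]] 
dr [0.01, 0.01, -0.02] x 12 end [ 0.5255 -0.2051  0.1713] [3.036 0.    1.838]
```

Emit:
arm_command(xyz=[[0,0,0.13],[-0.01,0,0.13],[0,0,0.14],[-0.01,0,0.13],[0,0,0.13],[0,0,0.13],[-0.01,0,0.13],[0,0,0.14],[-0.01,0,0.13],[0,0,0.13],[-0.01,0,0.13],[0,0,0.13]], dr=[[0.01,0.01,-0.02],[0.01,0.01,-0.02],[0.01,0.01,-0.02],[0.01,0.01,-0.02],[0.01,0.01,-0.02],[0.01,0.01,-0.02],[0.01,0.01,-0.02],[0.01,0.01,-0.02],[0.01,0.01,-0.02],[0.01,0.01,-0.02],[0.01,0.01,-0.02],[0.01,0.01,-0.02]], claw=[-1,-1,-1,-1,-1,-1,-1,-1,-1,-1,-1,-1])

```text
time: 10.95
ee_pos: [0.5254, -0.2056, 0.1709]
tool_rot: [3.036, 0.0, 1.837]
contact_force: [0.3, 0.8, -2.3]
width: 0.0252
grip_force: 51.5
```

Emit:
arm_command(xyz=[[0,0,0],[0,0,0],[0,0,0],[0,0,0]], dr=[[0,0,0],[0,0,0],[0,0,0],[0,0,0]], claw=[-1,-1,-1,-1])

```text
time: 11.35
ee_pos: [0.5256, -0.2057, 0.1717]
tool_rot: [3.035, 0.001, 1.837]
contact_force: [-1.0, -0.6, -1.9]
width: 0.0254
grip_force: 51.5
```

Run:
```python
from h import *
rep(); s=snap('side','s4')
E=s['extrinsics'];K=s['camera_matrix']
def pr(q):
    P=E[:3,:3]@q+E[:3,3]; return (K@P/P[2])[:2].round(1)
st=state(); z=R.from_euler('xyz',st['tool_rot']).apply([0,0,1]); print('tip',pr(st['ee_pos']+L*z),'mark',pr(M))
u,v=pr(M).astype(int); cv2.imwrite('pics/s4c.png',cv2.resize(s['image'][v-50:v+40,u-60:u+60,::-1],None,fx=6,fy=6,interpolation=cv2.INTER_CUBIC)); print(u,v)
```

```text
tip off: normal 0.0125 lateral xy tool [-0.0007 -0.0001] ang 0.0029 Fn -1.73 [-1.04 -0.58 -1.87] 11.35
tip [363.  157.8] mark [362.2 162.9]
362 162
```

View pics/s4c.png

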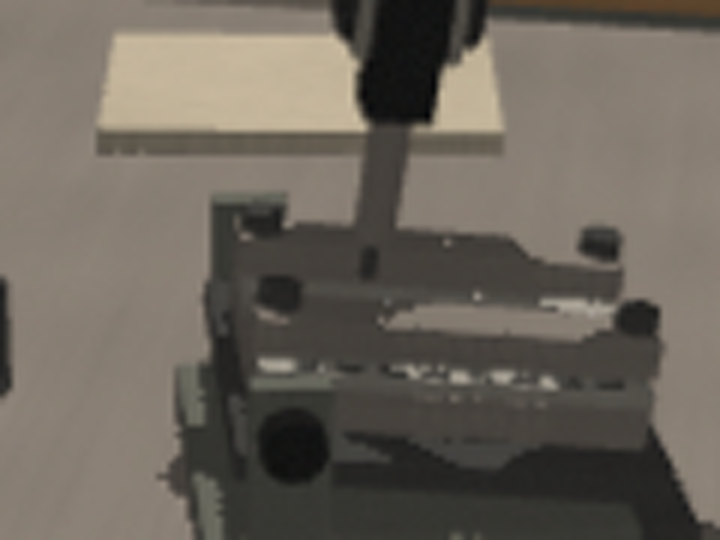

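The tip is at side pixel (363.5,157.8), matching the prediction, and it stands in the gap between the bars. Descending along the axis.

Emit:
arm_command(xyz=[[0,0,0.05],[0,0,0.05],[0,0,0.05],[0,0,0.05],[0,0,0.05],[0,0,0.05],[0,0,0.05],[0,0,0.05],[0,0,0],[0,0,0],[0,0,0],[0,0,0]], dr=[[0,0,0],[0,0,0],[0,0,0],[0,0,0],[0,0,0],[0,0,0],[0,0,0],[0,0,0],[0,0,0],[0,0,0],[0,0,0],[0,0,0]], claw=[-1,-1,-1,-1,-1,-1,-1,-1,-1,-1,-1,-1])

```text
time: 12.6
ee_pos: [0.527, -0.2052, 0.1556]
tool_rot: [3.036, 0.0, 1.837]
contact_force: [-1.3, 0.7, -0.8]
width: 0.0254
grip_force: 51.7
```

Run:
```python
from h import *
F=[]
for i in range(6):
    snap('side','tmp'); F.append(state()['contact_force']@N)
print(np.round(F,2)); rep()
```

```text
[-0.04  0.6   0.09 -0.36  0.93 -0.73]
tip off: normal -0.0038 lateral xy tool [-0.0005 -0.0004] ang 0.0031 Fn -0.73 [-0.81  0.23 -0.82] 12.9
```

Emit:
arm_command(xyz=[[0,0,0.03],[0,0,0.03],[0,0,0.03],[0,0,0.02],[0,0,0],[0,0,0],[0,0,0],[0,0,0],[0,0,0],[0,0,0]], dr=[[0,0,0],[0,0,0],[0,0,0],[0,0,0],[0,0,0],[0,0,0],[0,0,0],[0,0,0],[0,0,0],[0,0,0]], claw=[-1,-1,-1,-1,-1,-1,-1,-1,-1,-1])

```text
time: 13.9
ee_pos: [0.5275, -0.2051, 0.1511]
tool_rot: [3.036, 0.0, 1.837]
contact_force: [-1.6, 0.2, 1.9]
width: 0.0251
grip_force: 51.7
```

Run:
```python
from h import *
F=[]
for i in range(12):
    s=optics.snapshot('side'); F.append(state()['contact_force']@N)
print(np.round(F,2),np.mean(F)); rep()
cv2.imwrite('pics/s5c.png',cv2.resize(s['image'][112:202,302:422,::-1],None,fx=6,fy=6,interpolation=cv2.INTER_CUBIC))
```

```text
[0.59 1.21 1.52 0.87 0.74 1.61 0.85 0.86 1.05 1.31 1.58 2.36] 1.2129305807264874
tip off: normal -0.0083 lateral xy tool [-0.0005 -0.0004] ang 0.0032 Fn 2.36 [-1.89 -0.03  2.17] 14.5
```

View pics/s5c.png

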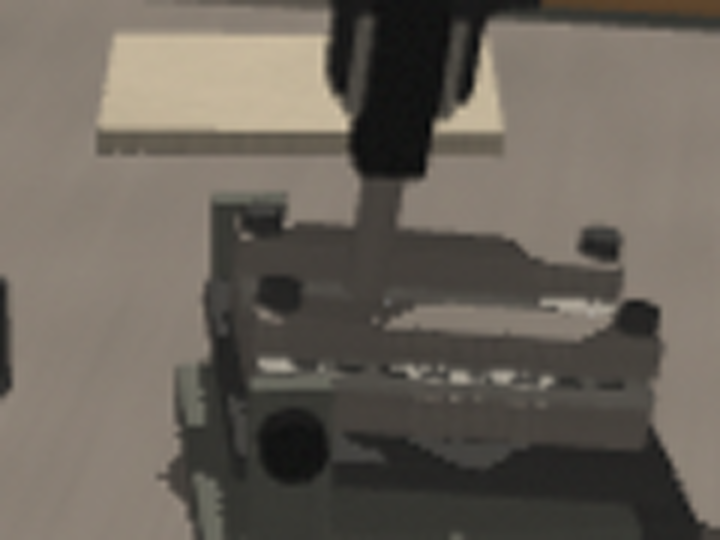

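The nose is down in the gap, clear of both bars. The force is about 3.1 N and the geometry gives 8.3 mm of push, so the tip is roughly halfway in.

```bash
python3 -c "
from h import *
print(order.job_done())"
```

```text
the job is handed in; nothing more can be done
None
```

I handed the job in with the gripper still holding the probe square on the ring mark and the tip pressed about 7–8 mm in (roughly 3 N), both by my own measurements; no pass/fail verdict came back.

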